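# Hold the spring clip open astride the job card

## Robot

A 7-joint arm with a two-finger parallel gripper is mounted at the origin on the work surface; the furniture and walls round the work are solid. World frame = base frame: x ahead of the robot, y to its left, z up, the work surface at z = 0. Lengths are in m, angles in rad, forces in N, time in s.
With the tool pointing down it reaches from about 0.425 to 1.025 m from the base axis. Payload 9.4 kg.
Tool frame: the origin (TCP) lies at the centre of the arm's flange, where the gripper is bolted on; the fingertips stand 173 mm ahead of it and the grasp point (between the pads) lies 155 mm ahead of it; z points along the fingers, y is the line along which they close (so a half turn about z gives the same grasp; the last joint's range is limited). The gripper opens to 85 mm and grips with 20 to 120 N. Pads are 22 mm wide; open, the fingers measure 114 mm over their backs; the gripper's body (76 mm by 85 mm) begins 54 mm behind the grasp point. The pads swing forward as they close: fully open they stand 13 mm farther back than shut.
Start: joints at [1.235, 0.599, -0.003, 1.599, 0.002, 0.943, -0.08], TCP at [0.186, -0.701, 0.405] pointing down, gripper open.
Joint ranges: [-2.57, 2.57], [-0.35, 1.97], [-1.29, 1.29], [0.11, 2.56], [-1.05, 4.19], [0.11, 1.86], [-2.63, 2.63]. Speed limits (rad/s): [2.22, 2.22, 3.01, 3.01, 3.14, 3.14, 3.14].

## Interface

Orientations are given as a unit quaternion [w, x, y, z].
In Python, from bench import observe, capture, calibration, sign_off gives the robot as it stands.
- The arm moves only by the tool move_arm, never from a script. Its argument "moves" is a list of rows, each a list of 5 numbers: the finger opening in cm, from 0 to 8.54, then the shift along the tool's x, y, z in cm, then the turn about the tool's z in rad. A call has 1 to 12 rows; each row shifts and turns the commanded pose from where the row before left it, along the tool's axes as they then stand; what a row does not reach is not made up. A row lasts 1/10 s, in which the tool goes at most 50 mm and 8.59 degrees, less where a joint would pass 70% of its speed; a pose out of reach is approached as far as the arm can. A call with a gripper value outside its range is refused whole. The fingers move at their own pace and stop on an object; "force" is the grip in N (left out, the last holds). Time passes only in rows, so rows that do not move let the fingers close. It gives the time, the measured TCP pose, the force, the opening and the grip force at its end, in the units of the state.
- observe(): the state, without advancing time (a new reading comes with each control period).
- capture(name): name is "scene" or "side" or "wrist"; returns the picture (400x640x3 uint8, red, green, blue); there is no depth.
- calibration(name): a dict with "vfov" (degrees; the focal length in pixels is half the picture's height over the tangent of half this angle, whatever the lens; pixels are square), "cx", "cy" (the principal point, pixels), "T" (4x4, takes a point from camera to world coordinates). Camera axes: x right, y down, z forward; pixel columns grow to the right and rows downward; lengths in m; the calibration is good to about 2 mm. A picture is of the moment at which its call begins: read the wrist's pose just before it. calibration takes no time and is no camera call; for the wrist camera it gives the pose at the moment of the call.
- sign_off(): hands the job in; it is judged then, once.
The state is a dict: "t": time; "q": joint angles; "qvel": joint speeds; "tau": joint torques, N m; "eef_pos": TCP position; "tool_rot": TCP orientation; "force": force on the tool from outside, world axes, zero at the start; "wrist_torque": the same for the moment, N m; "grip_width": finger opening in m; "gripper_force": force on a finger pad.
Only numpy, scipy, OpenCV 4.12 (cv2) and the standard library are available. Lean on these libraries where they do the work, as an engineer would, in place of code of your own. Each camera call takes 0.05 s, during which the arm holds its last target. There are 200 camera calls.

## Task

Pinch the spring clip's two handles together so that its jaws gape, lift it off the parking stand without dragging, and bring it wide open over the middle of the job card's top edge, square to the card, one jaw either side and the jaw tips about 2 cm below the edge. Finish while still holding it there, squeezed wide open, upright and still, with nothing of the clip touching the card, so that a colleague can slip a second sheet in. Do not knock the card or let the clip bite it at any time, and leave the torch and the black relay block where they are.

Things in the scene. Friction and masses are not known exactly. Their poses are not given: they have to be found in the camera images.
- clip: Steel spring clip like a big clothes peg, loose, 100 g, 91 mm tall, 30 mm wide. Origin on its pivot pin; z points up from jaws to handles, y along the pin, x the way handles and jaws spread (symmetric). At the start it bites the blade of the parking stand, upright, jaw tips 16 mm below the blade's top. Let go, it snaps shut. While being pinched it may sink some 12 mm in the fingers
- clip_handle_a (a point): middle of the black roll (8 mm thick, 30 mm long along y) that ends the +x handle, 45 mm above the pin and 23 mm to its side when parked. The -x handle mirrors it: 54 mm over both rolls when parked, about 25 mm when pinched to the stop, then 50 mm above the pin
- clip_tip_a (a point): inner lower corner of the black jaw pad (26 mm long along y, 12 mm tall, 4 mm thick) on the clip's +x side, middle of its length; 42 mm below the pin when parked, 40 mm when open
- clip_tip_b (a point): the same on the -x side. The two are 4 mm apart when parked and about 29 mm when the clip is fully open
- clip_lever_a (a joint): turn of the +x lever about the pin (the other turns alike): 0 parked, 0.30 rad fully open, a hard stop. Pinching the rolls together along x opens the jaws against the spring: about 4 N to start, 8 N fully open
- rack: parking stand, fixed: dark foot 60 x 70 x 10 mm with an upright bare metal blade 4 mm thick (x), 56 mm wide (y), its top 75 mm above the work surface. Origin: centre of its underside
- card: job card, fixed: stiff white ruled board 4 mm thick (its x), 100 mm wide (its y), upright in a slotted metal foot 70 x 110 mm; its top edge is 115 mm above the work surface. Origin: centre of the foot's underside
- card_edge (a point): middle of the job card's top edge; axes as card, z up
- torch: black torch lying on its side, 33 x 122 x 29 mm, origin under its middle; bystander
- contactor: black relay block with two copper studs, 70 x 60 x 63 mm, origin under its middle; bystander
Not all that is in view belongs to the job. What is shaped like the rack but blue is not meant.

How it is judged:
By the outcome, as a careful person would: the job done as asked, in the order asked, and still so for the second after the job is handed in, while the arm keeps its last pose, push and grip.
It also fails if it takes over 38 s, if anything falls off the work surface, if the arm or the gripper's body presses on something with over 40 N, if the wrist force passes 120 N, or if a joint passes its speed limit or range.

## Working session

There is one attempt and no reset: what is moved stays moved. The work goes in short steps, Python scripts to look and compute and a tool call to move; the robot and the scene stay as the last step left them, time stands still between calls to the robot, and variables do not carry over. Pictures are saved under pics/ and viewed, at most 10 in all, crops included, and the job is handed in when it is done.

Besides the shell and the picture viewer there is one more tool, called after "Emit:" by a JSON object that holds its "method" and its "body", one argument or row to a line. move_arm: Moves the arm, as the interface text tells. Its arguments: {"type":"object","properties":{"moves":{"type":"array","items":{"type":"array","items":{"type":"number"}}},"force":{"type":"number"}},"required":["moves"]}

```bash
mkdir -p pics; ls; python3 - <<'E'
from bench import *
import cv2,numpy as np
a=[capture(n) for n in("scene","side","wrist")]
for n,i in zip(("scene","side","wrist"),a):
    cv2.imwrite(f"pics/{n}0.png",i[:,:,::-1]); c=calibration(n); print(n,c["vfov"],c["cx"],c["cy"],np.round(c["T"],4).tolist())
print({k:np.round(v,4).tolist() for k,v in observe().items()})
E
```

```text
pics
scene 44.16180986785987 317.33371210005566 191.70278347887947 [[-0.6525, -0.5701, 0.4992, 0.081], [-0.7578, 0.4892, -0.4319, 0.0532], [0.002, -0.66, -0.7512, 0.7864], [0.0, 0.0, 0.0, 1.0]]
side 45.299974875007145 320.11994711165937 198.79948910078778 [[0.9995, -0.0172, 0.0282, 0.4942], [-0.033, -0.5215, 0.8526, -1.259], [-0.0, -0.8531, -0.5218, 0.663], [0.0, 0.0, 0.0, 1.0]]
wrist 61.72714678796446 314.94582203400773 200.75523976076366 [[0.2556, -0.9169, -0.3064, 0.2638], [-0.9668, -0.2427, -0.0803, -0.6796], [-0.0008, 0.3168, -0.9485, 0.374], [0.0, 0.0, 0.0, 1.0]]
{'t': 0.15, 'q': [1.2353, 0.5999, -0.0025, 1.5999, 0.0018, 0.9429, -0.0797], 'qvel': [0.0007, -0.0017, -0.0012, -0.0035, 0.0002, -0.0001, -0.0001], 'tau': [0.004, -77.7, 1.5671, -25.8238, 0.0126, 0.0068, 0.0], 'eef_pos': [0.1855, -0.7007, 0.404], 'tool_rot': [-0.0006, 0.9916, 0.1291, -0.0001], 'force': [0.4441, -0.3485, -0.0503], 'wrist_torque': [-0.0227, 0.0056, -0.0214], 'gripper_force': 0.0, 'grip_width': 0.0854}
```

View pics/scene0.png

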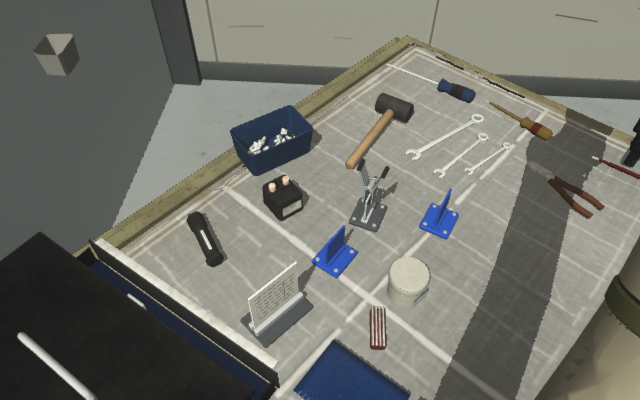

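View pics/side0.png

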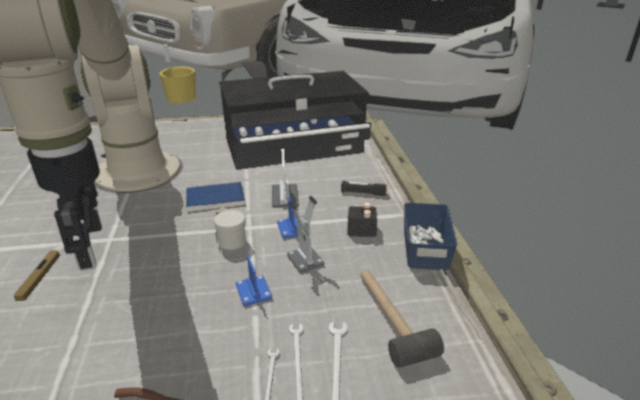

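The scene view shows three stands. The grey one with the clip is at (368,205), and there are two blue ones at (335,255) and (440,215). The grey stand carrying the clip is the one meant, because the blue ones are ruled out. The card is at (275,300), the torch at (205,240) and the relay block at (283,195). In the side view the clip is at (305,235) and the card at (284,180). Next I'll confirm with enlarged crops.

```bash
python3 - <<'E'
import cv2,numpy as np
s=cv2.imread("pics/scene0.png");d=cv2.imread("pics/side0.png")
up=lambda i,k:cv2.resize(i,None,fx=k,fy=k,interpolation=cv2.INTER_CUBIC)
# scene clip crop x340-405,y155-235 ; card x235-320,y255-345
A=np.zeros((600,800,3),np.uint8)
def put(im,x0,y0,w,h,k,X,Y):
    c=up(im[y0:y0+h,x0:x0+w],k)
    for i in range(0,w,10): cv2.line(c,(i*k,0),(i*k,8 if i%50 else 20),(0,0,255),1)
    for i in range(0,h,10): cv2.line(c,(0,i*k),(8,i*k),(0,0,255),1)
    A[Y:Y+h*k,X:X+w*k]=c
put(s,335,155,66,75,8,0,0) if 0 else None
put(s,340,155,65,80,6,0,0)
put(s,235,255,80,90,5,400,0)
cv2.imwrite("pics/c1.png",A[:500])
A[:]=0
put(d,275,185,60,90,6,0,0)
put(d,260,140,50,75,8,400,0)
cv2.imwrite("pics/c2.png",A)
E
```

```text
(no output)
```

View pics/c1.png

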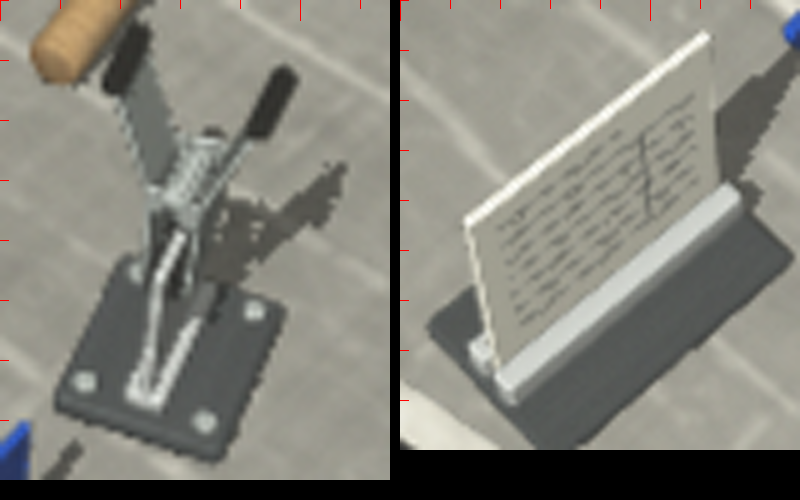

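View pics/c2.png

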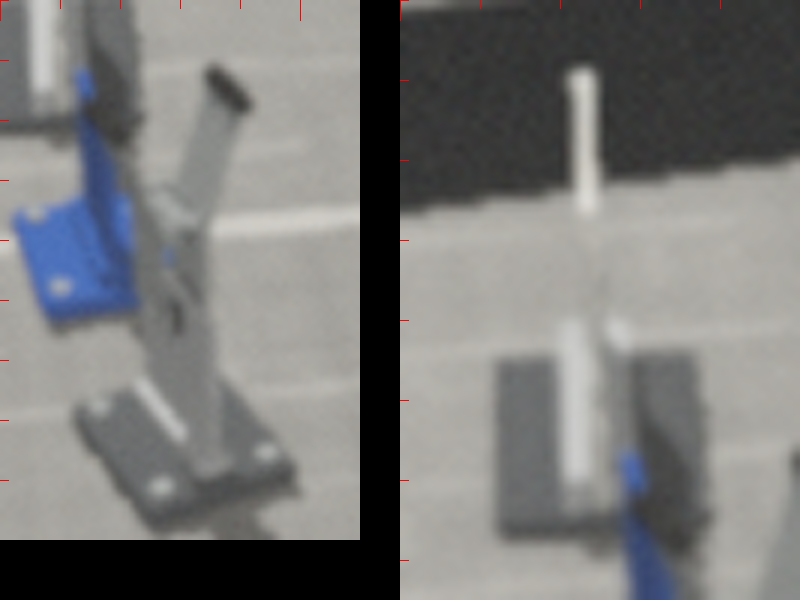

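The crops confirm it: the grey stand holds the clip, with rolls at scene (361,165) and (385,172) and one at side (313,200). The card's top edge runs from (248,299) to (297,262) in the scene view. Now I'll fit both poses.

```bash
cat > h.py <<'E'
import numpy as np
from bench import *
from scipy.optimize import least_squares
def proj(c,P):
    T=c["T"];f=200/np.tan(np.radians(c["vfov"])/2)
    p=(np.atleast_2d(P)-T[:3,3])@T[:3,:3]
    return np.c_[c["cx"]+f*p[:,0]/p[:,2],c["cy"]+f*p[:,1]/p[:,2]]
def place(v,L):
    c,s=np.cos(v[2]),np.sin(v[2]);L=np.array(L,float)
    return np.c_[v[0]+c*L[:,0]-s*L[:,1],v[1]+s*L[:,0]+c*L[:,1],L[:,2]]
def fit(obs,yaws):
    # obs: list (cal, local pts, pixels)
    best=None
    for y in yaws:
        r=least_squares(lambda v:np.concatenate([(proj(c,place(v,L))-np.array(p)).ravel() for c,L,p in obs]),[.5,-.4,y],loss="soft_l1",x_scale=[.1,.1,.3])
        if best is None or r.cost<best.cost:best=r
    return best
E
python3 - <<'E'
from h import *
S=calibration("scene");D=calibration("side")
def f(v,pts):return
for sw in (0,1):
  A=[[-.03,-.035,.01],[.03,-.035,.01],[.03,.035,.01],[-.03,.035,.01]]
  r=fit([(S,A,[(350,221.3),(376.7,230.3),(387.5,205.8),(360.8,198.7)]),
         (S,[[-.023,0,.146],[.023,0,.146]],[(361.2,164.7),(385.3,172.2)])],np.arange(-3,3,.7))
print("rack",r.x.round(4),r.cost,r.fun.round(1))
print("side foot",proj(D,place(r.x,A)).round(1).tolist(),"rolls",proj(D,place(r.x,[[-.023,0,.146],[.023,0,.146]])).round(1).tolist())
r=fit([(S,[[0,-.05,.115],[0,.05,.115]],[(248.2,299.4),(296.6,262.3)])],np.arange(-3,3,.7))
print("card",r.x.round(4),r.cost,r.fun.round(1),proj(D,place(r.x,[[0,-.05,.115],[0,.05,.115]])).round(1).tolist())
E
```

```text
rack [ 0.4844 -0.4312 -2.6818] 5.194165829598946 [-2.   1.   0.   1.5  0.1  0.6 -0.9 -1.   0.8 -1.   0.9 -1.4]
side foot [[308.1, 243.9], [283.9, 251.6], [297.8, 269.7], [322.9, 261.1]] rolls [[311.9, 200.6], [291.7, 206.3]]
card [ 0.4323 -0.1598  3.1834] 0.35609081452982383 [-0.4  0.4  0.4 -0.5] [[281.5, 149.2], [281.8, 166.8]]
```

Emit:
{"method": "move_arm", "body": {
  "moves": [
    [8.5, 3, -1.5, 0, 0],
    [8.5, 3, -1.5, 0, 0],
    [8.5, 3, -1.5, 0, 0],
    [8.5, 3, -1.5, 0, 0],
    [8.5, 3, -1.5, 0, 0],
    [8.5, 3, -1.5, 0, 0],
    [8.5, 3, -1.5, 0, 0],
    [8.5, 3, -1.6, 0, 0],
    [8.5, 3, -1.6, 0, 0],
    [8.5, 3, -1.6, 0, 0],
    [8.5, 3, -1.6, 0, 0],
    [8.5, 2.8, -1.6, 0, 0]
  ]
}}

```text
t: 1.35
eef_pos: [0.4853, -0.4292, 0.4045]
tool_rot: [-0.0, 0.992, 0.129, -0.0]
force: [-0.5, 0.0, 0.6]
grip_width: 0.0846
gripper_force: 0.0
```

Emit:
{"method": "move_arm", "body": {
  "moves": [
    [8.5, 0, 0, 0, -0.148],
    [8.5, 0, 0, 0, -0.148],
    [8.5, 0, 0, 0, -0.148],
    [8.5, 0, 0, 0, -0.148],
    [8.5, 0, 0, 0, -0.148],
    [8.5, 0, 0, 0, -0.148],
    [8.5, 0, 0, 0, -0.148],
    [8.5, 0, 0, 0, -0.148],
    [8.5, 0, 0, 0, -0.148],
    [8.5, 0, 0, 0, -0.148],
    [8.5, 0, 0, 0, -0.148],
    [8.5, 0, 0, 0, -0.142]
  ]
}}

```text
t: 2.55
eef_pos: [0.4841, -0.4305, 0.4044]
tool_rot: [-0.0, 0.526, 0.851, -0.0]
force: [-0.4, -0.1, 1.0]
grip_width: 0.0849
gripper_force: 0.0
```

Emit:
{"method": "move_arm", "body": {
  "moves": [
    [8.5, 0, 0, 0, 0],
    [8.5, 0, 0, 0, 0],
    [8.5, 0, 0, 0, 0]
  ]
}}

```text
t: 2.85
eef_pos: [0.4842, -0.4304, 0.4046]
tool_rot: [-0.0, 0.53, 0.848, -0.0]
force: [0.2, 0.6, 0.4]
grip_width: 0.0853
gripper_force: 0.0
```

```bash
python3 - <<'E'
from h import *
import cv2,pickle
o=observe();c=calibration("wrist");im=capture("wrist")
pickle.dump(c,open("w1.pkl","wb"))
cv2.imwrite("pics/w1.png",cv2.resize(im[:,:,::-1],(800,500),interpolation=cv2.INTER_CUBIC))
print(o["t"],o["eef_pos"].round(4),o["tool_rot"].round(4),o["q"].round(3))
v=(.4844,-.4312,.46)
print(proj(c,place(v,[[-.023,0,.146],[.023,0,.146]]))*1.25)
E
```

```text
2.85 [ 0.4842 -0.4304  0.4046] [-1.000e-04  5.295e-01  8.483e-01 -1.000e-04] [ 0.967  0.548 -0.498  1.764  0.321  0.911  0.786]
[[354.37152686 261.34715425]
 [433.56754328 260.95396261]]
```

View pics/w1.png

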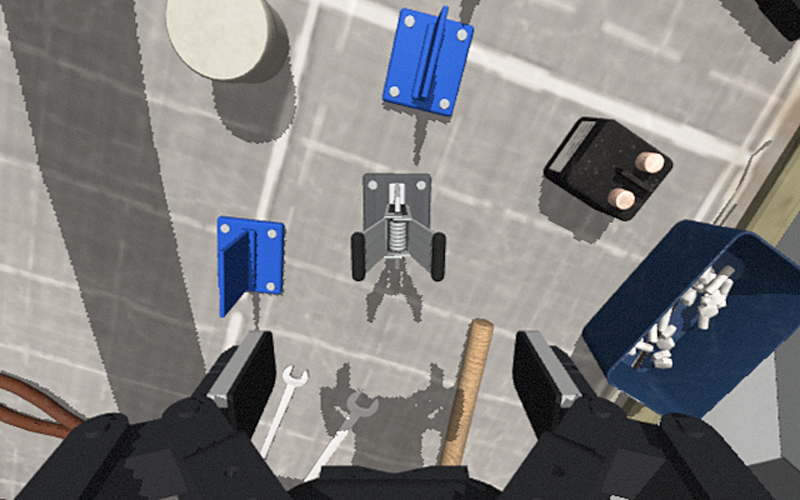

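The wrist view shows the clip on the grey stand from above: rolls at (358.5,257) and (438.5,257), level, and foot corners at (363,174) and (431,174). The pads are clear on both sides.

```bash
python3 - <<'E'
from h import *
import pickle
c=pickle.load(open("w1.pkl","rb"))
R=[[-.023,0,.146],[.023,0,.146]];px=np.array([(358.5,257),(438.5,257)])/1.25
F=[[-.03,.035,.01],[.03,.035,.01]];fx=np.array([(363.5,173.5),(431,173.5)])/1.25
for ob in ([(c,R,px)],[(c,R,px),(c,F,fx)]):
    r=fit(ob,[.46]);print(r.x.round(4),r.fun.round(2))
v=r.x;o=observe();q=o["tool_rot"]
from scipy.spatial.transform import Rotation as Ro
M=Ro.from_quat(q[[1,2,3,0]]).as_matrix()
print(M.round(3).tolist(), "tool y yaw",np.arctan2(M[1,1],M[0,1]))
print("shift tool",M.T@(np.r_[v[:2],.298]-o["eef_pos"])*100)
E
```

```text
[ 0.4856 -0.4277  0.4547] [ 0.21 -0.01 -0.21 -0.01]
[ 0.486  -0.4284  0.4517] [ 0.27  0.93 -0.23  1.11 -0.92 -4.96  0.8  -4.8 ]
[[-0.44, 0.898, -0.0], [0.898, 0.44, -0.0], [0.0, -0.0, -1.0]] tool y yaw 0.45558193942570546
shift tool [ 0.09338879  0.2382614  10.66328611]
```

Emit:
{"method": "move_arm", "body": {
  "moves": [
    [8.5, 0.2, 0.25, 0, 0],
    [8.5, 0, 0, 1, 0],
    [8.5, 0, 0, 1, 0],
    [8.5, 0, 0, 1, 0],
    [8.5, 0, 0, 1, 0],
    [8.5, 0, 0, 1, 0],
    [8.5, 0, 0, 1, 0],
    [8.5, 0, 0, 1, 0],
    [8.5, 0, 0, 1, 0],
    [8.5, 0, 0, 1, 0],
    [8.5, 0, 0, 1, 0],
    [8.5, 0, 0, 0.6, 0]
  ],
  "force": 30
}}

```text
t: 4.1
eef_pos: [0.4855, -0.4274, 0.2975]
tool_rot: [-0.0, 0.528, 0.849, 0.0]
force: [0.0, -0.0, -0.0]
grip_width: 0.0851
gripper_force: 0.0
```

Emit:
{"method": "move_arm", "body": {
  "moves": [
    [6.2, 0, 0, 0, 0],
    [6.2, 0, 0, 0, 0],
    [6.2, 0, 0, 0, 0],
    [6.2, 0, 0, 0, 0],
    [6.2, 0, 0, 0, 0]
  ]
}}

```text
t: 4.6
eef_pos: [0.4857, -0.4275, 0.299]
tool_rot: [0.0, 0.528, 0.849, -0.0]
force: [0.0, 0.4, -0.0]
grip_width: 0.0619
gripper_force: 0.0
```

```bash
python3 - <<'E'
from h import *
import cv2,pickle
o=observe();c=calibration("wrist");im=capture("wrist");s=capture("scene")
A=np.zeros((480,800,3),np.uint8)
A[:300,:480]=cv2.resize(im,(480,300),interpolation=cv2.INTER_AREA)
A[:480,480:]=cv2.resize(s[135:231,340:404],(320,480),interpolation=cv2.INTER_CUBIC)
cv2.imwrite("pics/w2.png",A[:,:,::-1])
print(o["t"],o["eef_pos"].round(4),o["force"].round(2),o["grip_width"])
E
```

```text
4.6 [ 0.4857 -0.4275  0.299 ] [ 0.02  0.43 -0.05] 0.06192127666632823
```

View pics/w2.png

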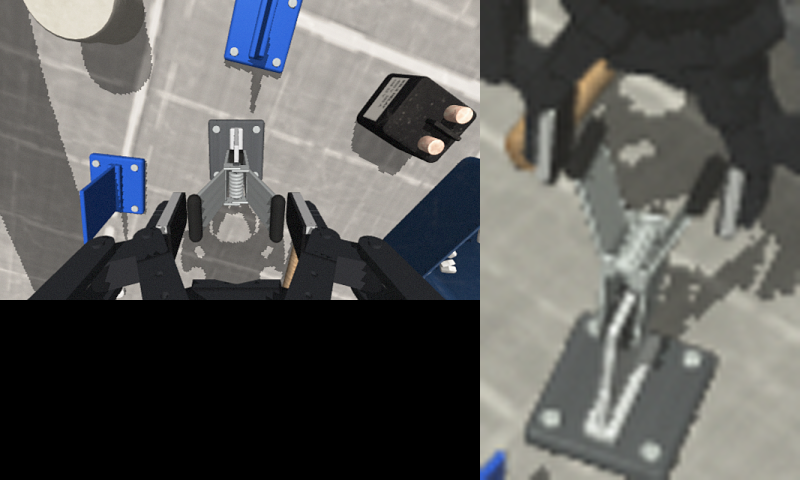

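The wrist inset shows the rolls at (195,217) and (278,217) centred between the pads, with small even gaps. Next is the pinch.

Emit:
{"method": "move_arm", "body": {
  "moves": [
    [5.4, 0, 0, 0, 0],
    [5.0, 0, 0, 0, 0],
    [4.6, 0, 0, 0, 0],
    [4.2, 0, 0, 0, 0],
    [3.8, 0, 0, 0, 0],
    [3.4, 0, 0, 0, 0],
    [3.0, 0, 0, 0, 0],
    [2.6, 0, 0, 0, 0],
    [2.2, 0, 0, 0, 0],
    [1.5, 0, 0, 0, 0],
    [1.5, 0, 0, 0, 0],
    [1.5, 0, 0, 0, 0]
  ],
  "force": 35
}}

```text
t: 5.9
eef_pos: [0.4856, -0.4275, 0.2987]
tool_rot: [-0.0, 0.528, 0.849, -0.0]
force: [-0.0, 0.6, -0.6]
grip_width: 0.0229
gripper_force: 34.3
```

```bash
python3 - <<'E'
from h import *
import cv2
o=observe();im=capture("wrist");s=capture("scene");d=capture("side")
A=np.zeros((480,800,3),np.uint8)
A[:300,:480]=cv2.resize(im,(480,300),interpolation=cv2.INTER_AREA)
A[:480,480:]=cv2.resize(s[135:231,340:404],(320,480),interpolation=cv2.INTER_CUBIC)
A[300:,:300]=cv2.resize(d[190:280,230:380],(300,180),interpolation=cv2.INTER_CUBIC)
cv2.imwrite("pics/w3.png",A[:,:,::-1])
print(o["t"],o["eef_pos"].round(4),o["force"].round(2),o["grip_width"],o["gripper_force"])
E
```

```text
5.9 [ 0.4856 -0.4275  0.2987] [-0.04  0.63 -0.59] 0.022930157928755704 34.27291810512543
```

View pics/w3.png

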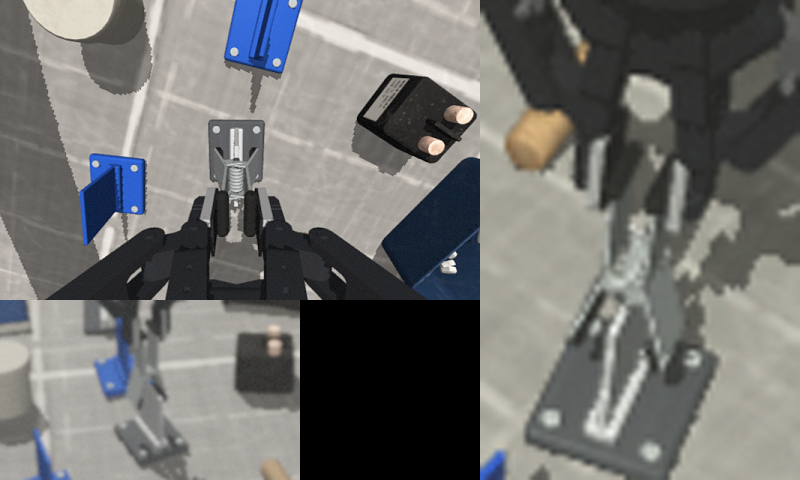

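The jaws gape wide around the blade, shown in the right inset at about (600,320) and (670,370). The opening of 23 mm means it's pinched to the stop. Now I'll lift straight up.

Emit:
{"method": "move_arm", "body": {
  "moves": [
    [1.5, 0, 0, -0.3, 0],
    [1.5, 0, 0, -0.6, 0],
    [1.5, 0, 0, -1, 0],
    [1.5, 0, 0, -1, 0],
    [1.5, 0, 0, -1, 0],
    [1.5, 0, 0, -1, 0],
    [1.5, 0, 0, -1, 0],
    [1.5, 0, 0, -1, 0],
    [1.5, 0, 0, -1, 0],
    [1.5, 0, 0, -1, 0],
    [1.5, 0, 0, -1, 0],
    [1.5, 0, 0, -0.3, 0]
  ]
}}

```text
t: 7.25
eef_pos: [0.4859, -0.4275, 0.4021]
tool_rot: [0.001, 0.528, 0.849, -0.0]
force: [0.8, 0.2, -1.3]
grip_width: 0.023
gripper_force: 34.3
```

```bash
python3 - <<'E'
from h import *
from scipy.spatial.transform import Rotation as Ro
o=observe();q=o["tool_rot"];M=Ro.from_quat(q[[1,2,3,0]]).as_matrix()
print(o["t"],o["eef_pos"].round(4),o["force"].round(2),o["grip_width"],o["gripper_force"],o["q"].round(3))
v=(.4323,-.1598,.0418)
yaw=np.arctan2(M[1,1],M[0,1]);print(yaw,"turn",yaw-v[2])
print("shift",M.T@(np.r_[v[:2],o["eef_pos"][2]]-o["eef_pos"])*100)
E
```

```text
7.25 [ 0.4859 -0.4275  0.4021] [ 0.78  0.23 -1.32] 0.022973218189475807 34.29864048957825 [ 0.962  0.55  -0.499  1.769  0.325  0.904  0.78 ]
0.4580233859979085 turn 0.4162233859979085
shift [26.38327894  7.03574097 -0.03337979]
```

Emit:
{"method": "move_arm", "body": {
  "moves": [
    [1.5, 0.7, 0.2, 0, 0],
    [1.5, 1.4, 0.4, 0, 0],
    [1.5, 2, 0.5, 0, 0],
    [1.5, 2, 0.5, 0, 0],
    [1.5, 2, 0.5, 0, 0],
    [1.5, 2, 0.5, 0, 0],
    [1.5, 2, 0.5, 0, 0],
    [1.5, 2, 0.5, 0, 0],
    [1.5, 2, 0.6, 0, 0],
    [1.5, 2, 0.6, 0, 0],
    [1.5, 2, 0.6, 0, 0],
    [1.5, 2, 0.6, 0, 0]
  ]
}}

```text
t: 8.45
eef_pos: [0.4408, -0.2007, 0.4003]
tool_rot: [-0.001, 0.528, 0.849, -0.0]
force: [0.2, 0.1, -0.5]
grip_width: 0.0225
gripper_force: 34.3
```

Emit:
{"method": "move_arm", "body": {
  "moves": [
    [1.5, 1.8, 0.5, 0, 0],
    [1.5, 1.4, 0.3, 0, 0],
    [1.5, 1.1, 0.2, 0, 0.03],
    [1.5, 0, 0, 0, 0.08],
    [1.5, 0, 0, 0, 0.08],
    [1.5, 0, 0, 0, 0.08],
    [1.5, 0, 0, 0, 0.08],
    [1.5, 0, 0, 0, 0.05],
    [1.5, 0, 0, 0, 0.016],
    [1.5, 0, 0, 0, 0],
    [1.5, 0, 0, 0, 0],
    [1.5, 0, 0, 0, 0]
  ]
}}

```text
t: 9.65
eef_pos: [0.4316, -0.1597, 0.4006]
tool_rot: [-0.0, 0.692, 0.722, -0.0]
force: [0.5, 0.4, -1.2]
grip_width: 0.0232
gripper_force: 34.3
```

```bash
python3 - <<'E'
from h import *
import cv2,pickle
o=observe();c=calibration("wrist");im=capture("wrist");s=capture("scene");d=capture("side")
pickle.dump((c,o),open("w4.pkl","wb"))
A=np.zeros((600,800,3),np.uint8)
# wrist: crop 240..400 x 0..400 ; scale 2
A[:600,:400]=cv2.resize(im[100:400,220:420],(400,600),interpolation=cv2.INTER_CUBIC)
A[:300,400:]=cv2.resize(s[195:315,200:360],(400,300),interpolation=cv2.INTER_CUBIC)
A[300:,400:]=cv2.resize(d[110:210,220:353],(400,300),interpolation=cv2.INTER_CUBIC)
cv2.imwrite("pics/w4.png",A[:,:,::-1])
for n,i in zip("wsd",(im,s,d)): cv2.imwrite(f"pics/raw4{n}.png",i[:,:,::-1])
print(o["t"],o["eef_pos"].round(4),o["tool_rot"].round(4),o["force"].round(2),o["grip_width"],o["q"].round(2))
v=(.4323,-.1598,.0418)
print(proj(c,place(v,[[0,-.05,.115],[0,.05,.115]])))
E
```

```text
9.65 [ 0.4316 -0.1597  0.4006] [-1.000e-04  6.918e-01  7.221e-01 -0.000e+00] [ 0.52  0.4  -1.19] 0.0232435898007532 [ 0.59  0.32 -0.46  2.17  0.22  0.69  0.02]
[[316.29500515 252.59122327]
 [316.54899998 133.3899892 ]]
```

View pics/w4.png

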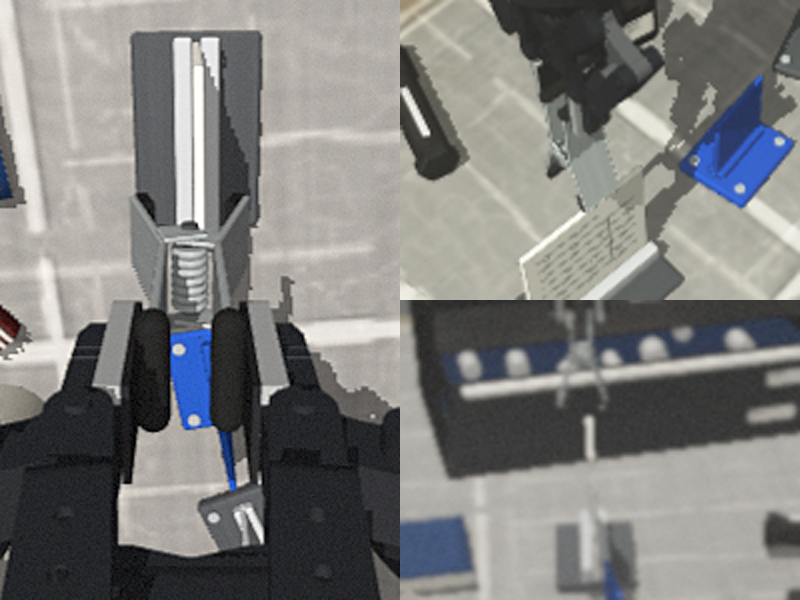

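The wrist inset shows the card's top edge as a bright line near x≈198, while the clip's centre line is near x≈190.5, so the clip is a few mm to one side. In the side inset the tips at about (565,405) and (605,402) sit above the card top at (590,418). I'll measure the offset precisely.

```bash
python3 - <<'E'
from h import *
import cv2,pickle
from scipy.spatial.transform import Rotation as Ro
c,o=pickle.load(open("w4.pkl","rb"));S,D=calibration("scene"),calibration("side")
im=cv2.cvtColor(cv2.imread("pics/raw4w.png"),cv2.COLOR_BGR2GRAY).astype(float)
def ray(c,u,v):
    f=200/np.tan(np.radians(c["vfov"])/2);d=c["T"][:3,:3]@[(u-c["cx"])/f,(v-c["cy"])/f,1];return c["T"][:3,3],d
def atz(c,u,v,z):
    p,d=ray(c,u,v);return p+d*(z-p[2])/d[2]
for r in (135,140,150,160,170,180,190,200,208): print(r,im[r,305:332].astype(int).tolist())
M=Ro.from_quat(o["tool_rot"][[1,2,3,0]]).as_matrix()
t=lambda P:(M.T@(P-o["eef_pos"])*1000).round(1)
# rolls: intersect with tool x=0
for n,u,v in (("rollL",220+152/2,100+370/2),("rollR",220+229/2,100+370/2)):
    p,d=ray(c,u,v);a=M[:,0];P=p+d*((o["eef_pos"]-p)@a)/(d@a);print(n,P.round(4),t(P))
# tips in side view: plane y= clip y
for u,v in ((274.9,145),(288.2,144)):
    p,d=ray(D,u,v);P=p+d*((o["eef_pos"][1]-p[1])/d[1]);print("tip side",P.round(4),t(P))
p,d=ray(D,283.2,149.3);print("card side at z.115",atz(D,283.2,149.3,.115))
E
```

```text
135 [90, 119, 198, 236, 236, 231, 230, 231, 230, 226, 177, 189, 252, 255, 254, 255, 210, 112, 137, 126, 204, 237, 235, 220, 140, 50, 84]
140 [95, 91, 186, 235, 234, 230, 231, 230, 230, 227, 177, 192, 252, 255, 253, 255, 213, 113, 138, 137, 136, 126, 212, 232, 142, 51, 46]
150 [93, 77, 190, 236, 234, 231, 230, 227, 230, 227, 190, 178, 247, 255, 254, 255, 216, 122, 138, 135, 138, 134, 141, 139, 101, 56, 48]
160 [93, 76, 174, 234, 231, 231, 230, 229, 227, 231, 198, 161, 241, 255, 253, 255, 223, 124, 135, 133, 137, 135, 140, 135, 100, 58, 53]
170 [92, 77, 169, 230, 229, 229, 230, 230, 228, 231, 211, 140, 236, 255, 253, 255, 227, 130, 135, 136, 143, 139, 139, 132, 97, 53, 53]
180 [93, 87, 133, 203, 233, 230, 228, 228, 229, 232, 210, 125, 229, 255, 253, 255, 232, 130, 133, 134, 139, 135, 142, 132, 98, 53, 55]
190 [93, 90, 91, 190, 233, 232, 228, 226, 226, 232, 214, 121, 223, 255, 254, 255, 235, 139, 129, 134, 136, 136, 138, 133, 93, 52, 52]
200 [95, 89, 78, 182, 233, 232, 229, 223, 227, 229, 214, 129, 226, 255, 253, 255, 241, 148, 128, 132, 132, 136, 135, 139, 98, 50, 57]
208 [95, 91, 76, 189, 234, 229, 226, 227, 230, 233, 218, 145, 228, 255, 253, 255, 244, 152, 126, 133, 131, 136, 137, 135, 96, 51, 53]
rollL [ 0.4229 -0.16    0.243 ] [  0.   -8.7 157.6]
rollR [ 0.4398 -0.1593  0.243 ] [ -0.    8.2 157.6]
tip side [ 0.417  -0.1597  0.1507] [  0.6 -14.5 249.9]
tip side [ 0.4504 -0.1597  0.1529] [ -0.8  18.8 247.6]
card side at z.115 [ 0.4347185  -0.11046219  0.115     ]
```

```bash
python3 - <<'E'
from h import *
import pickle
from scipy.spatial.transform import Rotation as Ro
c,o=pickle.load(open("w4.pkl","rb"))
f=200/np.tan(np.radians(c["vfov"])/2);T=c["T"]
M=Ro.from_quat(o["tool_rot"][[1,2,3,0]]).as_matrix()
def t(u,v,z=.115):
    d=T[:3,:3]@[(u-c["cx"])/f,(v-c["cy"])/f,1];P=T[:3,3]+d*(z-T[2,3])/d[2];return M.T@(P-o["eef_pos"])*1000
a,b=t(319.05,135),t(319.25,208);e=t(319,132.5)
print(a,b,"far end",e,"yaw err",np.arctan2(b[1]-a[1],b[0]-a[0]), "scene mid",M.T@(np.r_[.4323,-.1598,.115]-o["eef_pos"])*1000)
E
```

```text
[ 48.62850989   2.71450904 285.59049414] [ -9.95722944   3.08257725 285.58520929] far end [ 50.49344403   2.67025707 285.59066865] yaw err 3.135310179814005 scene mid [-1.68890569e-01  7.72489391e-01  2.85586526e+02]
```

Emit:
{"method": "move_arm", "body": {
  "moves": [
    [1.5, 0.05, 0.15, 0, 0],
    [1.5, 0, 0.13, 0, 0],
    [1.5, 0, 0, 0.3, 0],
    [1.5, 0, 0, 0.6, 0],
    [1.5, 0, 0, 0.6, 0],
    [1.5, 0, 0, 0.6, 0],
    [1.5, 0, 0, 0.5, 0],
    [1.5, 0, 0, 0.3, 0],
    [1.5, 0, 0, 0, 0],
    [1.5, 0, 0, 0, 0]
  ]
}}

```text
t: 10.8
eef_pos: [0.4345, -0.1591, 0.3717]
tool_rot: [-0.0, 0.692, 0.722, -0.0]
force: [-0.4, 0.5, -0.7]
grip_width: 0.0227
gripper_force: 34.3
```

```bash
python3 - <<'E'
from h import *
import cv2,pickle
o=observe();c=calibration("wrist");im=capture("wrist");s=capture("scene");d=capture("side")
pickle.dump((c,o),open("w5.pkl","wb"))
A=np.zeros((600,800,3),np.uint8)
A[:600,:400]=cv2.resize(im[100:400,220:420],(400,600),interpolation=cv2.INTER_CUBIC)
A[:300,400:]=cv2.resize(s[225:315,230:350],(400,300),interpolation=cv2.INTER_CUBIC)
A[300:,400:]=cv2.resize(d[120:180,240:320],(400,300),interpolation=cv2.INTER_CUBIC)
cv2.imwrite("pics/w5.png",A[:,:,::-1])
print(o["t"],o["eef_pos"].round(4),o["tool_rot"].round(4),o["force"].round(2),o["grip_width"])
E
```

```text
10.8 [ 0.4345 -0.1591  0.3717] [-0.      0.6921  0.7218 -0.    ] [-0.39  0.53 -0.75] 0.022732127410285997
```

View pics/w5.png

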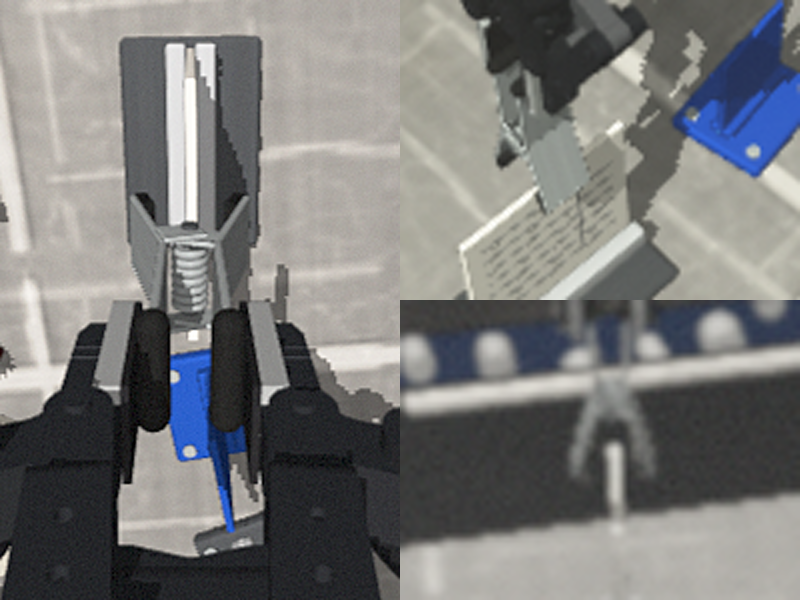

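Centred: in the wrist inset the card edge at x≈190.5 matches the clip's centre line, and its far and near ends are at about (190,78) and (194,340). In the side inset the tips at (577,475) and (650,472) straddle the card at 615. Next I'll check the midpoint along the edge from both ends.

```bash
python3 - <<'E'
from h import *
import pickle
from scipy.spatial.transform import Rotation as Ro
c,o=pickle.load(open("w5.pkl","rb"))
f=200/np.tan(np.radians(c["vfov"])/2);T=c["T"]
M=Ro.from_quat(o["tool_rot"][[1,2,3,0]]).as_matrix()
def t(u,v,z=.115):
    d=T[:3,:3]@[(u-c["cx"])/f,(v-c["cy"])/f,1];P=T[:3,3]+d*(z-T[2,3])/d[2];return (M.T@(P-o["eef_pos"])*1000).round(1)
print(t(315.2,139),t(317,270)); 
for s in (1.,):
  for r in (322.,): print(t(315.2,285,o["eef_pos"][2]-.1576))
E
```

```text
[ 4.970e+01 -2.000e-01  2.567e+02] [-50.    1.1 256.7]
[  0.   -0.3 157.6]
```

Emit:
{"method": "move_arm", "body": {
  "moves": [
    [1.5, 0, 0, 0.3, 0],
    [1.5, 0, 0, 0.4, 0],
    [1.5, 0, 0, 0.5, 0],
    [1.5, 0, 0, 0.5, 0],
    [1.5, 0, 0, 0.5, 0],
    [1.5, 0, 0, 0.4, 0],
    [1.5, 0, 0, 0.2, 0],
    [1.5, 0, 0, 0, 0],
    [1.5, 0, 0, 0, 0],
    [1.5, 0, 0, 0, 0]
  ]
}}

```text
t: 11.95
eef_pos: [0.4345, -0.1591, 0.3438]
tool_rot: [0.0, 0.692, 0.722, 0.0]
force: [0.9, -0.2, 0.2]
grip_width: 0.0226
gripper_force: 34.3
```

```bash
python3 - <<'E'
from h import *
import cv2
o=observe();im=capture("wrist");s=capture("scene");d=capture("side")
A=np.zeros((600,800,3),np.uint8)
A[:600,:400]=cv2.resize(im[100:400,220:420],(400,600),interpolation=cv2.INTER_CUBIC)
A[:300,400:]=cv2.resize(s[225:315,230:350],(400,300),interpolation=cv2.INTER_CUBIC)
A[300:,400:]=cv2.resize(d[120:180,240:320],(400,300),interpolation=cv2.INTER_CUBIC)
cv2.imwrite("pics/w6.png",A[:,:,::-1])
print(o["t"],o["eef_pos"].round(4),o["tool_rot"].round(4),o["force"].round(2),o["grip_width"],abs(o["qvel"]).max())
E
```

```text
11.95 [ 0.4345 -0.1591  0.3438] [1.000e-04 6.921e-01 7.218e-01 1.000e-04] [ 0.92 -0.23  0.2 ] 0.022588093753844244 0.002696410994238718
```

View pics/w6.png

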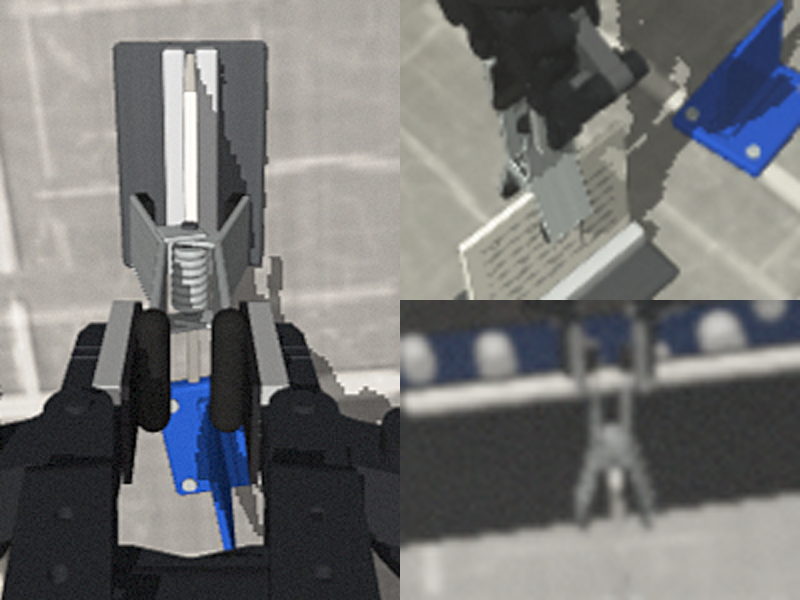

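The jaws straddle the card evenly: side-inset tips at (582,525) and (648,525), with the card at 615. There is no contact force, and the arm is still. I'm handing the job in.

```bash
python3 -c "
from bench import *
print(sign_off())"
```

```text
the job is handed in; nothing more can be done
None
```

The job is handed in at about 12 s, with the clip held wide open, upright and still over the middle of the card's top edge, square to it, its jaw tips about 2 cm below the edge and no contact seen with the card.

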